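# Clear a carving panel under extraction

### The arm

A 7-joint arm with a two-finger parallel gripper is mounted at the origin on the work surface. World frame = base frame: x ahead of the robot, y to its left, z up, the work surface at z = 0. Lengths are in mm, angles in rad, forces in N, time in s.
With the tool pointing down it reaches from about 425 to 875 mm from the base axis. Payload 8.4 kg.
Tool frame: the origin (TCP) lies where the fingers leave the gripper's body, on its centre line; the fingertips stand 70 mm ahead of it and the grasp point (between the pads) lies 51 mm ahead of it; z points along the fingers, y is the direction in which the jaws open and shut (so a half turn about z gives the same grasp; the last joint's range is limited). The gripper opens to 87 mm and grips with 3 to 60 N. Pads are 19 mm wide; open, the fingers measure 117 mm over their backs; the gripper's body (75 mm by 190 mm) begins 51 mm behind the grasp point.
Start: joints at [-1.377, 0.333, 0.04, 1.465, -0.013, 1.343, -0.059], TCP at [187.615, 622.309, 292.246] pointing down, gripper open.
Joint ranges: [-2.58, 2.58], [-0.38, 2.09], [-1.3, 1.39], [0.25, 2.4], [-1.5, 4.64], [0.08, 2.09], [-2.65, 2.65]. Speed limits (rad/s): [2.22, 2.22, 2.79, 2.79, 3.14, 3.14, 3.14].

### API

Orientations are given as a rotation vector (axis times angle).
In Python, from plant import r gives the robot as it stands. Calls block until the motion is done:
- r.move_to(position, orientation): joint-space move of the TCP to a pose.
- r.move_linear(position, frame=None, vel=150): straight line of the TCP; frame=None keeps the orientation; vel is the mean speed in mm/s.
- r.movej(angles): joint-space move.
- r.let_go() and r.gripper_close(): open the fingers fully, or close them until they stop; the grip force is fixed at half the most.
- r.pause(seconds).
- r.ik(position, orientation): joint angles nearest the present ones, or None.
- r.read_camera(name): name is "side" or "top"; returns the picture (480x640x3 uint8, blue, green, red); there is no depth.
- r.camera_model(name): a dict with "K" (3x3 intrinsics, pixels), "xyz" and "attitude" of the camera in the world. Camera axes: x right, y down, z forward; pixel columns grow to the right and rows downward; lengths in mm; the calibration is good to about 2 mm. A picture is of the moment at which its call begins. camera_model takes no time and is no camera call.
A pose or a line that the arm cannot do raises r.MotionError and nothing moves.
- r.finish_job(): hands the job in, once; it reports no verdict.
Trained networks look in the newest picture that a camera, given by its name, has taken for a name from the list of things; names that differ only in an ending like _2 or _b are one class to them, and where a whole thing is asked for, a point or a joint stands for the part that bears it (a point fixed in the world has none). Each returns a list of dicts, best first, with "score" (0 to 1); they miss things now and then, are a little off and sometimes report something else, mostly with a low value. They report only what shows in the picture. A call takes as long as a camera call. They do not tell look-alikes from the thing itself.
- r.boxes_of(name, camera): "box" ([left, top, width, height] in pixels, round what is visible of it).
- r.trace(name, camera): "pixels" (480x640 bool, what is visible of it) and "box" ([left, top, width, height] in pixels, round what is visible of it).
Readings, each from a call of its own:
- r.current_t(): time.
- r.current_q(): joint angles.
- r.current_joint_velocities(): joint speeds.
- r.current_joint_efforts(): joint torques, N m.
- r.current_eef_pos(): TCP position.
- r.current_tcp_rot(): TCP orientation.
- r.current_wrist_force(): force on the tool from outside, world axes, zero at the start.
- r.current_wrist_torque(): the same for the moment, N m.
- r.current_width(): finger opening in mm.
Only numpy, scipy, OpenCV 4.12 (cv2) and the standard library are available. Lean on these libraries where they do the work, as an engineer would, in place of code of your own. Each camera call takes 0.05 s, during which the arm holds its last target. There are 200 camera calls.

### The job

Clear down the carving panel: lay every gouge that lies on it in the tool tray, and set the chip extractor to step six, that is six clicks up from off. With the extractor on that step, sweep all the chips off the panel into the chip trough with the scraper block, without picking chips up in the fingers; then stand the block back in its cradle and switch the extractor off. Do not disturb the mallet or the mug.

Things in the scene. Friction and masses are not known exactly. Their poses are not given: they have to be found in the camera images.
- field (a point): a point on the flat wooden field of the fixed carving panel, 45 mm above the bench. x roughly away from the robot, y (left) to the chip trough, z up. The field spans x -115 to 115, y -175 to 140 mm. Frame strips 12 mm high: 28 mm wide beyond both x ends, 14 mm wide beyond y -175; at y 140 it ends in a bare square edge over the trough
- trough (a point): centre of the floor of the fixed aluminium chip trough with the dark hose, along the panel's left edge; axes as field, of which it lies 179 mm to +y and 41 mm lower. Open on top, inside 278 mm (x) by 78 mm (y -39, the panel's edge, to +39); its outer and end walls rise 58 mm above this floor, 17 mm above the field
- selector (a joint): angle of the extractor's selector, rad. 0 is off (pointer at the red mark); it grows clockwise seen from above. Nine clicks 0.524 (30 degrees) apart: off, steps 1 to 8 (black marks, ever longer); stops 0.05 beyond off and step 8. A spring ball pulls it into the nearest click, 0.09 N m takes it to the next. Starts on off, 1 or 2
- selector_grip (a point): grip point of the selector, on its upright axis: a black bar 48 mm long, 14 thick, 32 high on a disc 50 mm across, on a light grey box 110 x 110 x 45 mm fixed to the bench. The point is 79 mm above the bench, 9 below the bar's top, 23 above the disc. x runs along the bar and turns with it; the end with the white pointer is at -x
- block_grip (a point): grip point of the loose scraper block, 37 mm above its underside. Flat wooden sole 36 mm (x) by 130 mm (y), 16 mm high, with a black rubber edge; on it a handle ridge 22 mm (x) by 76 mm (y), from 16 to 58 mm above the underside; z up; 0.13 to 0.25 kg
- cradle: grey cradle of the scraper block, fixed on the bench; origin at the centre of its underside, x across, y along. Floor 6 mm above the bench, inside 54 mm (x) by 158 mm (y), lips 6 mm thick that rise 8 mm above that floor; the block stands in it sole down, lengthways
- tray: low wooden tool tray lined with grey felt, fixed on the bench; origin at the centre of its underside, x lengthways. Floor 12 mm above the bench, inside 240 mm (x) by 146 mm (y), walls 8 mm thick rising 12 mm above that floor
- gouge1_grip (a point): middle of the dark red eight-sided handle, 24 mm across flats and 84 mm long (to 42 mm either side; rounded ends beyond), of a loose carving gouge 190 mm long, about 0.11 kg, lying on its handle; on the handle's axis, 12 mm above what it lies on; x runs along the gouge towards the cutting edge. None if this gouge is absent
- gouge1_tip (a point): middle of the cutting edge of the gouge with the dark red handle, 140 mm along x from the middle of its handle; steel shank 10 mm thick and blade 14 mm wide, clear of the surface. None if absent
- gouge2_grip (a point): middle of the amber eight-sided handle, 24 mm across flats and 84 mm long (to 42 mm either side; rounded ends beyond), of a loose carving gouge 190 mm long, about 0.11 kg, lying on its handle; on the handle's axis, 12 mm above what it lies on; x runs along the gouge towards the cutting edge. None if this gouge is absent
- gouge2_tip (a point): middle of the cutting edge of the gouge with the amber handle, 140 mm along x from the middle of its handle; steel shank 10 mm thick and blade 18 mm wide, clear of the surface. None if absent
- chip1_center (a point): centre of a loose wood chip, 34 x 22 x 10 mm, 10 g, lying flat on the panel (10 mm high, centre 5 mm above the field). None if absent
- chip2_center (a point): centre of a loose wood chip, 34 x 22 x 10 mm, 10 g, lying flat on the panel (10 mm high, centre 5 mm above the field). None if absent
- chip3_center (a point): centre of a loose wood chip, 34 x 22 x 10 mm, 10 g, lying flat on the panel (10 mm high, centre 5 mm above the field). None if absent
- chip4_center (a point): centre of a loose wood chip, 34 x 22 x 10 mm, 10 g, lying flat on the panel (10 mm high, centre 5 mm above the field). None if absent
- chip5_center (a point): centre of a loose wood chip, 34 x 22 x 10 mm, 10 g, lying flat on the panel (10 mm high, centre 5 mm above the field). None if absent
- chip6_center (a point): centre of a loose wood chip, 34 x 22 x 10 mm, 10 g, lying flat on the panel (10 mm high, centre 5 mm above the field). None if absent
- chip7_center (a point): centre of a loose wood chip, 34 x 22 x 10 mm, 10 g, lying flat on the panel (10 mm high, centre 5 mm above the field). None if absent
- chip8_center (a point): centre of a loose wood chip, 34 x 22 x 10 mm, 10 g, lying flat on the panel (10 mm high, centre 5 mm above the field). None if absent
- mallet: carver's round wooden mallet standing on its head, 92 mm across and 200 mm high, origin under its centre; bystander
- mug: blue mug 76 mm across and 85 mm high, origin under its centre; bystander
Not all that is in view belongs to the job. What is meant by the part that bears block_grip is not blue, and is the smaller of those in its own colour.

How it is judged:
By the outcome, as a careful person would: the job done as asked, in the order asked, and still so for the second after the job is handed in, with the robot touching nothing.
Of chip1, chip2, chip3, chip4, chip5, chip6, chip7, chip8 only 5 to 8 are there at a start; the rules pass over those that are not, and their reading is None.
Of gouge1, gouge2 only 1 to 2 are there at a start; the rules pass over those that are not, and their reading is None.
At some moment in a run one of chip1, chip2, chip3, chip4, chip5, chip6, chip7, chip8, gouge1, gouge2 may be knocked a few centimetres aside while the robot is not near it.
Once in a run the grip may slacken for a moment while it holds something.
It also fails if it takes over 208 s, if anything falls off the work surface, if the arm or the gripper's body presses on something with over 40 N, if the wrist force passes 120 N, or if a joint passes its speed limit or range.

## Working session

There is one attempt and no reset: what is moved stays moved. The work goes in short steps, each a Python script; the robot and the scene stay as the last script left them, time stands still between calls to the robot, and variables do not carry over. Pictures are saved under pics/ and viewed, about 12 in all and at most 16, crops included, and the job is handed in when it is done.

```bash
ls; mkdir -p pics; python3 - <<'E'
from plant import r
import cv2,numpy as np
np.set_printoptions(precision=3,suppress=True)
for c in ("top","side"):
    cv2.imwrite(f"pics/{c}0.png",r.read_camera(c)); m=r.camera_model(c); print(c,m)
    for n in ["block_grip","cradle","tray","selector","gouge1_grip","gouge2_grip","chip1_center","mallet","mug"]:
        print(n,[(np.round(d["box"]).astype(int).tolist(),round(d["score"],2)) for d in r.boxes_of(n,c)])
print(r.current_t(),r.current_tcp_rot())
E
```

```text
pics
top {'K': array([[484.516,   0.   , 317.156],
       [  0.   , 484.516, 239.075],
       [  0.   ,   0.   ,   1.   ]]), 'xyz': array([ 276.978,  -84.547, 1365.626]), 'attitude': array([-2.11 ,  2.117, -0.216])}
block_grip [([386, 272, 48, 15], 0.95), ([372, 306, 46, 60], 0.82), ([471, 254, 29, 51], 0.8)]
cradle [([378, 266, 61, 28], 0.77), ([196, 100, 162, 193], 0.34)]
tray [([107, 233, 81, 98], 0.87)]
selector [([396, 212, 20, 14], 0.69)]
gouge1_grip []
gouge2_grip [([325, 198, 17, 68], 0.68)]
chip1_center []
mallet [([145, 165, 41, 40], 0.83)]
mug [([263, 136, 32, 45], 0.86)]
side {'K': array([[522.275,   0.   , 313.332],
       [  0.   , 522.275, 233.573],
       [  0.   ,   0.   ,   1.   ]]), 'xyz': array([514.332, 808.501, 882.646]), 'attitude': array([-0.049,  2.852, -1.264])}
block_grip [([347, 166, 18, 35], 0.83), ([332, 127, 42, 29], 0.72), ([74, 208, 312, 202], 0.67), ([385, 172, 68, 46], 0.57), ([284, 269, 13, 11], 0.37), ([290, 288, 15, 17], 0.37)]
cradle []
tray [([284, 393, 162, 86], 0.58)]
selector [([288, 161, 21, 22], 0.82), ([288, 289, 14, 15], 0.69), ([282, 270, 15, 12], 0.57)]
gouge1_grip [([77, 211, 308, 201], 0.36)]
gouge2_grip [([268, 220, 80, 15], 0.96)]
chip1_center []
mallet [([189, 348, 53, 88], 0.7), ([349, 166, 17, 37], 0.15)]
mug [([182, 256, 48, 46], 0.67)]
1.0 [ 0.458  3.108 -0.   ]
```

View pics/top0.png

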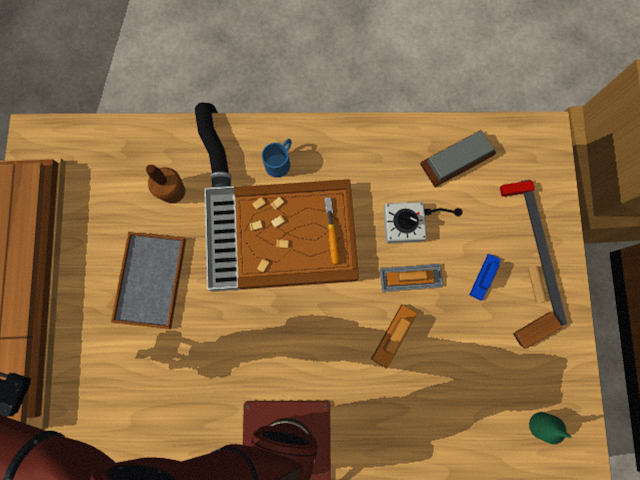

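View pics/side0.png

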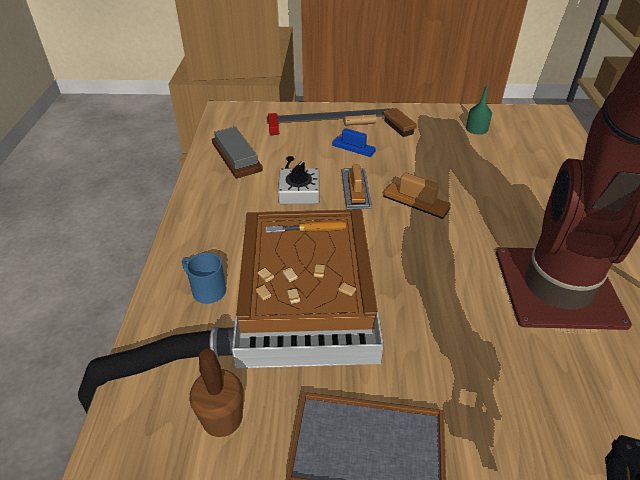

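```bash
cat > h.py <<'E'
from plant import r
import cv2, numpy as np
from scipy.spatial.transform import Rotation as R
np.set_printoptions(precision=3,suppress=True)
def back(cam,uv,z):
    m=r.camera_model(cam); uv=np.atleast_2d(np.array(uv,float))
    d=np.c_[uv,np.ones(len(uv))]@np.linalg.inv(m["K"]).T@R.from_rotvec(m["attitude"]).as_matrix().T
    return (m["xyz"]+d*((z-m["xyz"][2])/d[:,2])[:,None])[:,:2]
def proj(cam,P):
    m=r.camera_model(cam); q=(np.atleast_2d(P)-m["xyz"])@R.from_rotvec(m["attitude"]).as_matrix()@m["K"].T
    return q[:,:2]/q[:,2:]
def rect(mask,cam,z):
    """min-area rectangle of a mask on plane z: centre, long, short, angle of the long side"""
    v,u=np.nonzero(mask); p=back(cam,np.c_[u,v],z).astype(np.float32)
    (c,(w,h),a)=cv2.minAreaRect(p); a=np.deg2rad(a)
    if w<h: w,h,a=h,w,a+np.pi/2
    return np.array(c),w,h,(a+np.pi/2)%np.pi-np.pi/2
def down(a):
    """tool pointing down with its jaw axis (y) at angle a in world xy"""
    y=np.array([np.cos(a),np.sin(a),0]); z=np.array([0,0,-1.])
    return R.from_matrix(np.c_[np.cross(y,z),y,z]).as_rotvec()
E
python3 - <<'E'
from h import *
t=r.read_camera("top")
c=t[165:305,190:450]; cv2.imwrite("pics/z1.png",cv2.resize(c,None,fx=3,fy=3,interpolation=cv2.INTER_CUBIC))
for n,z in [("tray",24),("cradle",14),("block_grip",58),("gouge2_grip",57),("mug",85),("mallet",50)]:
    for d in r.trace(n,"top"): print(n,round(d["score"],2),d["box"],rect(d["pixels"],"top",z))
hsv=cv2.cvtColor(t,cv2.COLOR_BGR2HSV)
print(hsv[203,260],hsv[243,283],hsv[240,300],hsv[248,334])
s=r.read_camera("side"); c=s[150:215,270:375]; cv2.imwrite("pics/z2.png",cv2.resize(c,None,fx=6,fy=6,interpolation=cv2.INTER_CUBIC))
E
```

```text
tray 0.76 [109.5, 235.8, 77.3, 92.2] (array([442.97 , 383.868]), 257.8786926269531, 168.9950408935547, np.float64(-0.11106500273288233))
cradle 0.58 [381.3, 267.2, 58.3, 24.3] (array([ 445.415, -347.23 ]), 170.49029541015625, 66.38893127441406, np.float64(-1.4902491111716127))
block_grip 0.94 [383.2, 269.0, 52.7, 14.8] (array([ 439.381, -335.095]), 128.7097625732422, 41.67207336425781, np.float64(-1.511156124151225))
block_grip 0.87 [370.0, 303.8, 48.1, 64.8] (array([ 285.436, -287.391]), 169.93768310546875, 51.24729537963867, np.float64(-0.5437166939469211))
block_grip 0.67 [468.9, 253.4, 30.7, 46.3] (array([ 440.293, -539.074]), 132.7831573486328, 42.647396087646484, np.float64(-0.4792661316171589))
gouge2_grip 0.92 [326.6, 197.3, 13.8, 68.7] (array([ 573.11 , -124.305]), 185.88360595703125, 21.792694091796875, np.float64(0.09167307041979456))
mug 0.94 [263.8, 134.2, 27.6, 41.6] (array([774.942,  30.549]), 113.61579895019531, 80.13056945800781, np.float64(-0.0346941979429527))
mallet 0.87 [144.5, 164.3, 39.6, 40.0] (array([713.253, 349.869]), 140.76144409179688, 92.4140625, np.float64(1.1022026800881761))
[ 19 143 210] [ 19 144 211] [ 14 203 148] [ 17 235 187]
```

View pics/z1.png

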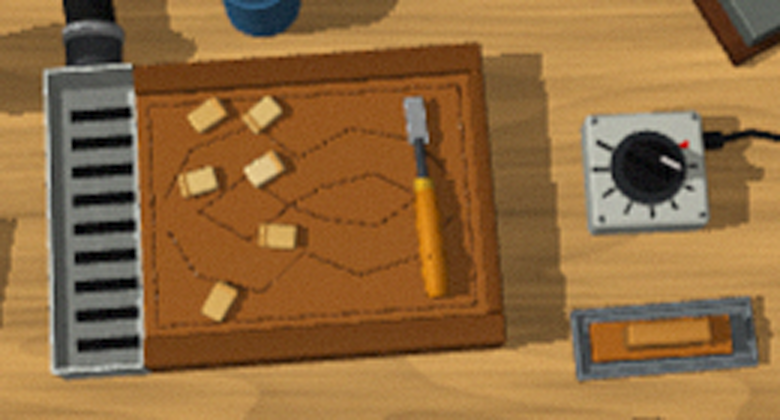

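View pics/z2.png

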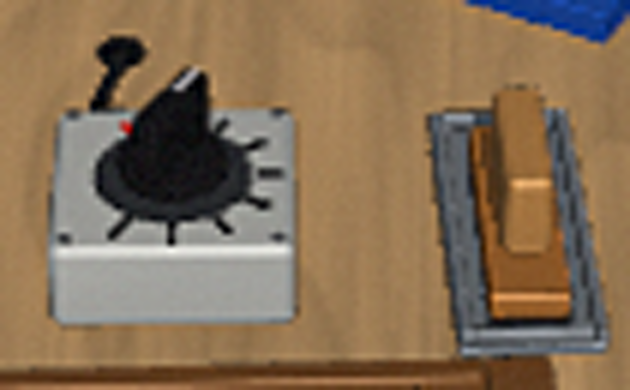

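Both pictures agree. There are six chips on the panel and one amber gouge, with its tip away from the robot. The small wooden block stands in the cradle; the larger wooden one and the blue one are decoys. The pointer looks to be on step 2: in the top crop the knob is at (648,167), the red mark at (684,145) and the pointer aims at about (680,168). I'll compute the poses next.

```bash
python3 - <<'E'
from h import *
f=lambda p:(np.array(p,float)+.5)/3-.5+[190,165]
pc=np.array([(134,65),(480,43),(503,340),(147,370)]); W=back("top",f(pc),57)
L=np.array([(143,140),(143,-189),(-143,-189),(-143,140)],float)
U,S,Vt=np.linalg.svd((L-L.mean(0)).T@(W-W.mean(0))); Rm=(U@Vt).T; t=W.mean(0)-Rm@L.mean(0)
a=np.arctan2(Rm[1,0],Rm[0,0]); print("field",t,a,"res",W-(L@Rm.T+t))
bc=back("top",f([(584,115),(705,112),(708,228),(590,232)]),45); print("box",bc.mean(0),np.linalg.norm(np.diff(bc,axis=0),axis=1))
kc=bc.mean(0); ang=lambda p,z:np.degrees(np.arctan2(*(back("top",f([p]),z)[0]-kc)[::-1]))
for n,p in [("red",(684,145)),("1",(692,168)),("2",(688,190)),("3",(677,207)),("4",(652,212)),("6",(604,193)),("8?",(600,143))]: print(n,round(ang(p,45),1))
w=back("top",f([(660,157),(681,168)]),88); print("pointer",w-kc,np.degrees(np.arctan2(*(w[1]-w[0])[::-1])),ang((681,168),88))
im=r.read_camera("top"); hsv=cv2.cvtColor(im,cv2.COLOR_BGR2HSV)
m=cv2.inRange(hsv,(14,215,165),(25,255,255)); m[:,:300]=0;m[:,350:]=0;m[:190]=0;m[275:]=0
c,l,s,ga=rect(cv2.morphologyEx(m,cv2.MORPH_OPEN,np.ones((2,2))),"top",60); print("handle",c,l,s,ga,"field:",(c-t)@Rm)
tip=back("top",f([(414,98)]),57)[0]; print("tip",tip,np.linalg.norm(tip-c),np.arctan2(*(tip-c)[::-1]),"field",(tip-t)@Rm)
m=cv2.inRange(hsv,(15,80,180),(26,170,255)); n,lab,st,cen=cv2.connectedComponentsWithStats(m)
for i in range(1,n):
    q=(back("top",cen[i],53)[0]-t)@Rm
    if st[i][4]>15 and abs(q[0])<125 and -185<q[1]<150: print("chip",st[i][4],cen[i],q)
s=r.read_camera("side")
print("block side",[(rect(d["pixels"],"side",30)[0],d["box"]) for d in r.trace("block_grip","side")][:2])
m=r.camera_model("top"); 
for nm,P in [("tray",(443,384)),("mallet",(713,350)),("field",t)]: print(nm,(np.array(P)-t)@Rm)
E
```

```text
field [567.108   1.742] 0.06898735063710182 res [[ 0.536 -1.81 ]
 [-1.542  0.567]
 [ 2.236  4.148]
 [-1.231 -2.905]]
box [ 599.179 -330.959] [114.143 111.595 109.535]
red -54.9
1 -86.0
2 -115.6
3 -142.0
4 -175.1
6 117.0
8? 57.3
pointer [[  2.762  -4.513]
 [ -7.556 -23.076]] -119.06648388804027 -108.12934195679118
handle [ 528.182 -126.431] 101.38143157958984 16.72292137145996 0.09802083971367437 field: [ -47.669 -125.185]
tip [ 667.504 -113.715] 139.9013857170867 0.09101815022145301 field [  92.198 -122.104]
chip 79 [276.722 202.405] [88.946 21.68 ]
chip 74 [258.23  202.716] [91.794 73.574]
chip 84 [277.083 220.845] [35.598 23.609]
chip 74 [255.5   224.851] [28.472 84.178]
chip 72 [282.097 243.292] [-29.119  13.316]
chip 82 [262.378 265.085] [-85.928  70.623]
block side [(array([ 274.934, -298.542]), [386.1, 170.7, 67.5, 46.6]), (array([ 448.659, -337.902]), [347.4, 163.8, 19.1, 41.4])]
tray [-97.463 389.904]
mallet [169.551 337.373]
field [0. 0.]
```

```bash
cat >> h.py <<'E'
F=np.array([567.1,1.7]); FA=0.069
FR=np.array([[np.cos(FA),-np.sin(FA)],[np.sin(FA),np.cos(FA)]])
fw=lambda p:F+FR@np.array(p,float)
KC=np.array([599.2,-331.0])
TRAY=np.array([443.,384.]); TA=-0.111
def orient(xy,z,a):
    """of the two equal grasps the one with the last joint nearer its middle"""
    o=[(down(b),r.ik([*xy,z],down(b))) for b in (a,a+np.pi)]
    return min((x for x in o if x[1] is not None),key=lambda x:abs(x[1][6]))[0]
def over(xy,a,z=280):
    o=orient(xy,z,a); r.move_to([*xy,z],o); return o
def z_to(z,vel=150):
    p=r.current_eef_pos(); r.move_linear([p[0],p[1],z],vel=vel)
def see(cam,name,x0,y0,x1,y1,k):
    cv2.imwrite(f"pics/{name}.png",cv2.resize(r.read_camera(cam)[y0:y1,x0:x1],None,fx=k,fy=k,interpolation=cv2.INTER_CUBIC))
E
python3 - <<'E'
from h import *
ga=0.095; n=np.array([-np.sin(ga),np.cos(ga)]); g=np.array([528.2,-126.4])+14*n
over(g,ga+np.pi/2); z_to(118,200); print(r.current_wrist_force()); r.gripper_close(); print(r.current_width())
z_to(280,200); print(r.current_width(),r.current_q())
p=TRAY-45*np.array([np.cos(TA),np.sin(TA)])
o=over(p,TA+np.pi/2,240); print(r.current_width(),r.current_q(),o)
see("top","t1",90,150,350,345,3); print(r.current_t())
E
```

```text
[-0.425  0.413  0.642]
23.46390643076077
23.37852669647907 [-0.861  0.181  1.116  1.795 -0.17   1.272 -1.177]
23.609310290288317 [-1.905  0.452  1.35   1.808 -0.464  1.262  1.03 ] [0.174 3.137 0.   ]
9.325
```

View pics/t1.png

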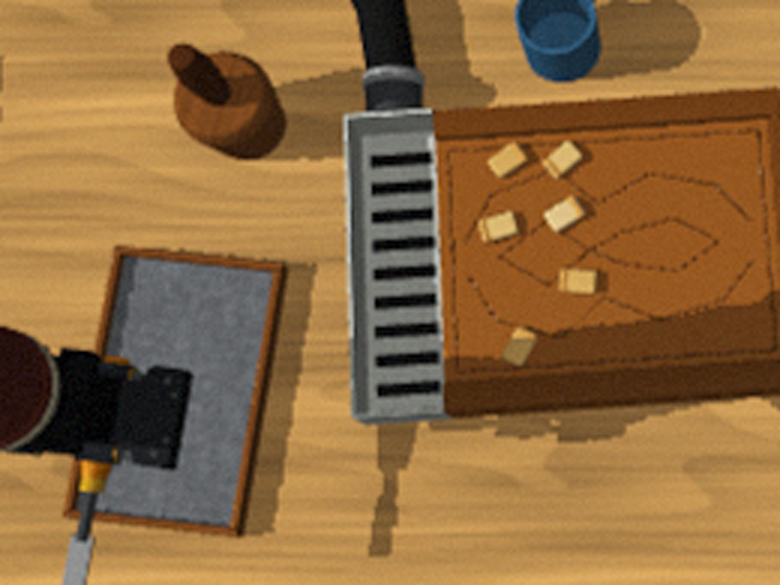

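The gripper took the half-turn variant, so the gouge now points toward the robot. Its grip point must go 45 mm to +x of the tray centre.

```bash
python3 - <<'E'
from h import *
p=TRAY+45*np.array([np.cos(TA),np.sin(TA)])
r.move_linear([*p,200]); print(r.current_width())
z_to(88,120); z_to(86,30); print(r.current_wrist_force(),r.current_width()); r.let_go(); z_to(250,200)
# selector: bar direction -115 deg, jaws across it
a=np.radians(-115+90)
for z in (170,130):
  for b in (a,a+np.pi):
    q=r.ik([*KC,z],down(b)); print(q)
    if q is not None:
        for d in (0,-30,-60,-90,-120,30,60): print(d, (lambda q:None if q is None else round(q[6],2))(r.ik([*KC,z],down(b+np.radians(d)))),end="; ")
        print()
E
```

```text
23.98914508110386
[-0.284 -0.494 -1.036] 23.573244480170523
[-0.315  0.819  1.208  1.552 -0.782  1.322  0.552]
0 0.55; -30 0.08; -60 -0.56; -90 -1.02; -120 -1.54; 30 1.08; 60 1.6; 
[-0.315  0.819  1.208  1.552 -0.782  1.322 -2.589]
0 -2.59; -30 2.64; -60 2.51; -90 2.12; -120 1.6; 30 -2.07; 60 -1.54; 
[-0.221  0.736  0.988  1.581 -0.65   1.185  0.465]
0 0.47; -30 0.09; -60 -0.52; -90 -0.98; -120 -1.5; 30 0.99; 60 1.58; 
[-0.314  0.88   1.206  1.585 -0.849  1.283 -2.549]
0 -2.55; -30 2.64; -60 2.51; -90 2.1; -120 1.58; 30 -2.03; 60 -1.5;
```

```bash
python3 - <<'E'
from h import *
f=lambda p:(np.array(p,float)+.5)/6-.5+[270,150]
b=back("side",f([(63,110),(287,108),(297,246),(50,246)]),45); print(b.mean(0),np.linalg.norm(np.diff(b,axis=0),axis=1))
KS=(b.mean(0)+KC)/2; print(KS)
o=down(np.radians(-25)); r.move_to([*KS,200],o); 
see("top","t2",90,150,350,345,3)
z_to(130,120); print(r.current_wrist_force()); r.gripper_close(); r.pause(.3); print(r.current_width(),r.current_wrist_force(),r.current_wrist_torque(),r.current_eef_pos(),r.current_t())
E
```

```text
[ 603.14  -332.963] [103.568 104.556 108.182]
[ 601.17  -331.982]
[0.082 0.284 0.955]
14.072028478794845 [ 3.8   -2.151 -3.039] [-0.689 -1.006 -0.099] [ 602.531 -330.954  130.106] 18.475
```

View pics/t2.png

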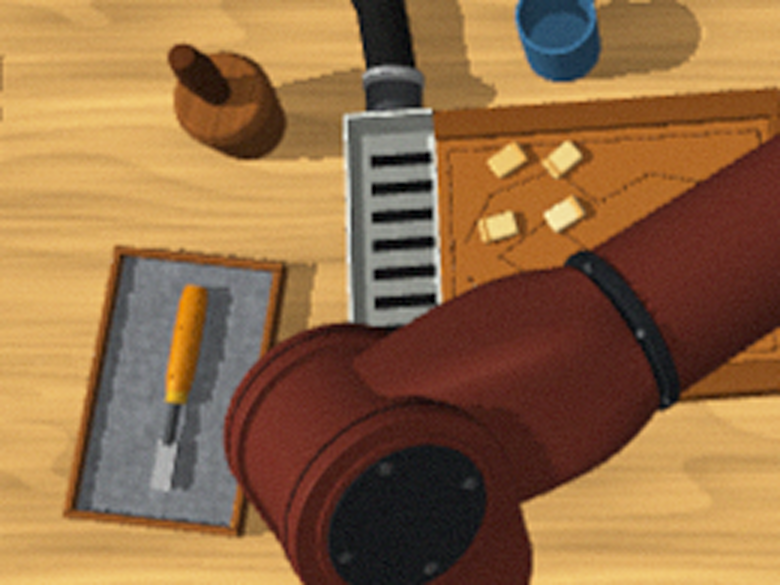

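Picture t2 shows the gouge lying wholly inside the tray. The bar is gripped (14 mm), so I turn it four clicks clockwise.

```bash
python3 - <<'E'
from h import *
q=r.current_q(); q0=q.copy() if hasattr(q,'copy') else list(q)
for k in range(1,9):
    q=list(q0); q[6]=q0[6]-np.radians(15*k); r.movej(q)
    print(k,r.current_wrist_torque()[2],np.linalg.norm(r.current_wrist_force()),r.current_width())
m=R.from_rotvec(r.current_tcp_rot()).as_matrix(); print(np.degrees(np.arctan2(m[1,1],m[0,1])),m[2,2],r.current_eef_pos())
r.let_go(); z_to(250,200)
# move on towards the block so that the knob shows
p=np.array([443.,-340.]); r.move_to([300,350,330],down(np.pi/2))
see("top","k1",370,195,450,300,5); print(r.current_t())
for c in ("top",):
  for d in r.trace("block_grip",c): print(d["score"],d["box"],rect(d["pixels"],c,40))
E
```

```text
1 0.06184138363023127 6.273691411019617 13.608039512096976
2 -0.06198367208957366 9.076054768405278 13.708424070674718
3 0.06281168762849204 10.7488854323848 13.656510177446682
4 -0.14249494496859882 13.072510990112503 13.703061548120823
5 0.035251559790385315 13.470568521038624 14.09952220407117
6 -0.1322011086959779 14.081577880053164 13.9780402860978
7 -0.01832522838197333 14.672020466654986 13.576787563258126
8 -0.07686375436979115 15.708973144544409 13.744427212423254
-144.8093060662828 -0.9999875354886189 [ 602.663 -332.743  130.113]
26.1417
0.9 [385.6, 270.3, 49.4, 17.3] (array([ 441.649, -338.641]), 130.72503662109375, 40.03526306152344, np.float64(-1.535434474366661))
0.68 [372.2, 307.1, 46.4, 59.5] (array([ 286.16 , -289.809]), 168.77716064453125, 50.38504409790039, np.float64(-0.5403336138351662))
0.67 [469.2, 252.0, 30.3, 50.5] (array([ 443.626, -545.95 ]), 132.1426239013672, 43.19533920288086, np.float64(-0.4780089198455588))
```

View pics/k1.png

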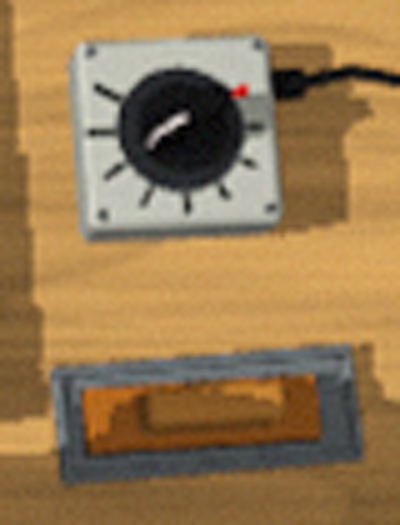

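```bash
python3 - <<'E'
from h import *
f=lambda p:(np.array(p,float)+.5)/5-.5+[370,195]
for n,z,c in [("cradle",14,[(52,370),(350,345),(362,460),(65,483)]),("sole",22,[(83,391),(318,375),(322,440),(88,453)]),("ridge",64,[(138,391),(284,378),(285,420),(145,432)])]:
    w=back("top",f(c),z); print(n,w.mean(0),np.linalg.norm(np.diff(w,axis=0),axis=1),[np.degrees(np.arctan2(*(x)[::-1])) for x in (w[0]-w[1],w[3]-w[2])])
s=r.read_camera("side"); cv2.imwrite("pics/s2.png",cv2.resize(s[160:212,335:380],None,fx=10,fy=10,interpolation=cv2.INTER_CUBIC))
E
```

```text
cradle [ 446.16  -346.669] [168.923  64.969 166.62 ] [np.float64(94.64680690593946), np.float64(94.2388568413624)]
sole [ 444.917 -342.572] [131.895  36.427 130.469] [np.float64(93.73528000809952), np.float64(93.0028960095457)]
ridge [ 444.778 -340.241] [79.573 22.838 76.004] [np.float64(94.9292854698664), np.float64(94.72402364113802)]
```

View pics/s2.png

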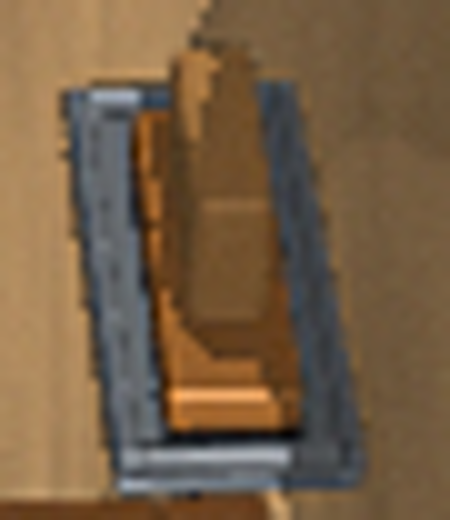

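```bash
cat >> h.py <<'E'
def chips():
    hsv=cv2.cvtColor(r.read_camera("top"),cv2.COLOR_BGR2HSV)
    m=cv2.inRange(hsv,(15,80,100),(26,175,255)); n,_,st,cen=cv2.connectedComponentsWithStats(m); o=[]
    for i in range(1,n):
        q=FR.T@(back("top",cen[i],53)[0]-F)
        if st[i][4]>10 and abs(q[0])<140 and -185<q[1]<225: o.append((int(st[i][4]),q.round(0)))
    return o
SA=FA+np.pi/2
def sweep(x,y0=-60,y1=137,z=134,vel=90):
    o=orient(fw((x,y0)),z+60,SA)
    r.move_to([*fw((x,y0)),z+60],o); z_to(z,80); print("w",r.current_width(),r.current_wrist_force())
    r.move_linear([*fw((x,y1)),z],vel=vel); print("end",r.current_width(),r.current_wrist_force())
    z_to(z+60,150)
E
python3 - <<'E'
from h import *
over([444.9,-341.5],0.075,200); print(chips())
z_to(94,120); print(r.current_wrist_force()); r.gripper_close(); r.pause(.2); print(r.current_width(),r.current_wrist_force())
z_to(200,120); print(r.current_width(),r.current_wrist_force(),r.current_q(),r.current_t())
sweep(-47); print(r.current_q())
sweep(46)
r.move_to([*fw((0,-180)),240],orient(fw((0,-180)),240,SA)); print(r.current_t(),r.current_width(),chips())
see("top","p1",90,150,450,370,2.2)
see("side","p2",200,120,460,400,2)
E
```

```text
[(108, array([88., 21.])), (100, array([91., 73.])), (111, array([35., 22.])), (110, array([28., 84.])), (101, array([-29.,  13.])), (106, array([-86.,  70.]))]
[-0.697 -0.106 -0.023]
22.165450125488487 [-0.038 -0.502  0.648]
21.93719935988746 [-0.429  0.28  -1.43 ] [-0.305  0.365  1.071  1.84  -0.351  1.146  0.963] 32.1667
w 21.692429534580988 [ 0.503 -0.842 -1.65 ]
end 22.05415299439529 [ 0.263 -0.285 -0.952]
[-1.386  0.357  1.252  1.925 -0.377  1.129 -1.487]
w 21.849380599769734 [-0.061 -0.188 -1.194]
end 21.794205256562954 [-0.062 -0.311 -0.881]
43.65 21.75935755842823 [(289, array([ 56., 168.])), (91, array([-40., 180.])), (53, array([-98., 152.]))]
```

View pics/p1.png

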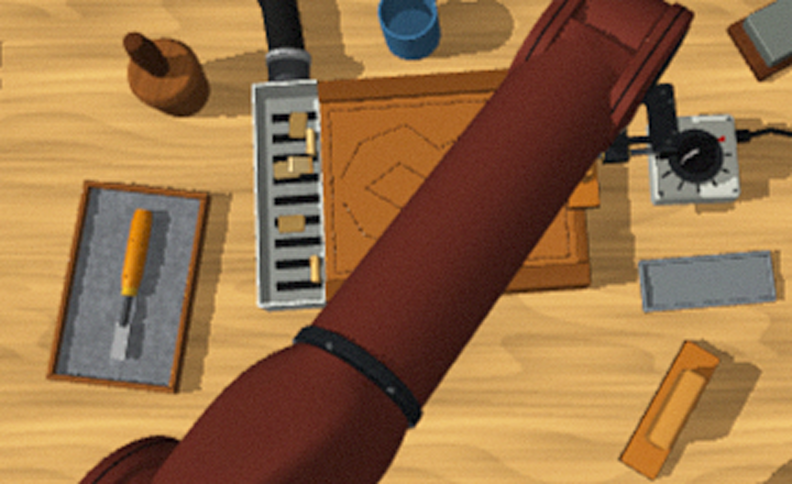

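View pics/p2.png

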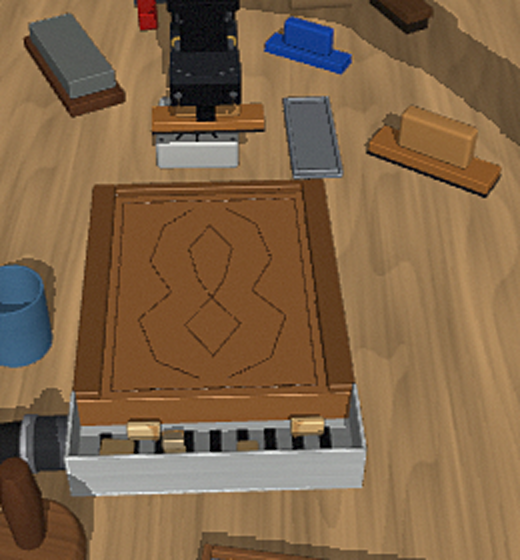

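The panel is clear in both views. All six chips are in the trough: five blobs show in p1 at x≈290–315, with two chips overlapping near (295,163), and two lean on the panel edge inside the trough. Next I return the block.

```bash
python3 - <<'E'
from h import *
over([446,-346],0.075,240); print(r.current_width(),r.current_q()[6])
z_to(115,120); z_to(95,40); print(r.current_wrist_force(),r.current_width()); r.let_go(); z_to(220,150)
r.move_to([300,350,330],down(np.pi/2)); print(r.current_t(),chips())
see("top","k2",180,165,450,300,2.9)
see("side","k3",225,140,400,380,2.4)
E
```

```text
21.59828098353507 0.8464421204838437
[ 0.532 -0.635 -1.81 ] 21.913196284487793
51.9667 [(129, array([ 80., 162.])), (143, array([ 33., 175.])), (87, array([-40., 180.])), (48, array([-98., 153.]))]
```

View pics/k2.png

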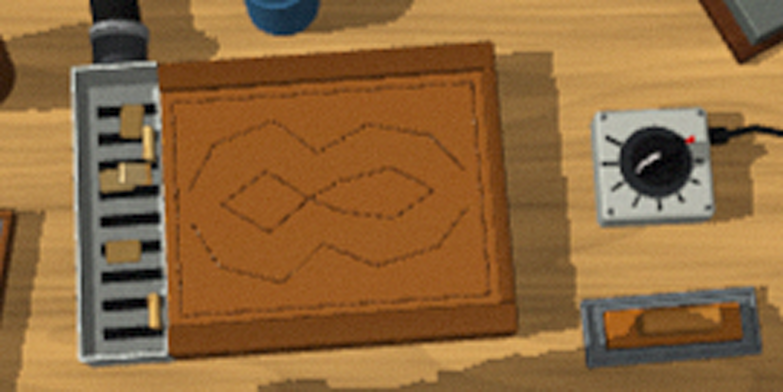

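View pics/k3.png

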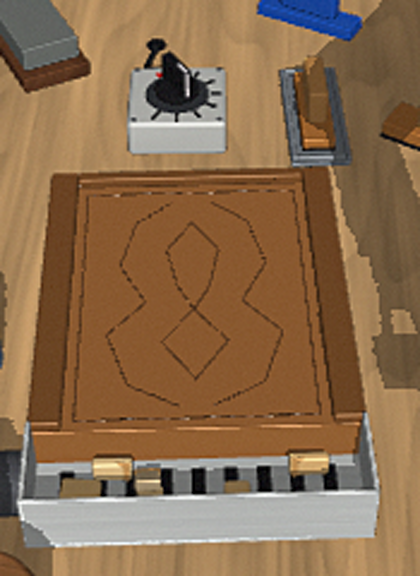

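```bash
python3 - <<'E'
from h import *
K=[602.5,-331.8]; r.move_to([*K,200],down(np.radians(-145))); print(r.current_q()[6])
z_to(130,120); r.gripper_close(); r.pause(.2); print(r.current_width(),r.current_wrist_torque()[2])
q0=list(r.current_q())
for k in range(1,13):
    q=list(q0); q[6]+=np.radians(min(15*k,179)); r.movej(q)
    print(k,r.current_wrist_torque()[2],np.linalg.norm(r.current_wrist_force()))
m=R.from_rotvec(r.current_tcp_rot()).as_matrix(); print(np.degrees(np.arctan2(m[1,1],m[0,1])),r.current_width())
r.let_go(); z_to(250,150)
r.move_to([300,350,330],down(np.pi/2)); print(r.current_t(),chips())
see("top","e1",90,120,450,360,2.2)
see("side","e2",270,140,375,215,6)
E
```

```text
-1.5711672289160026
13.998071798756259 -0.12040772238960337
1 0.01816910986360083 2.8529013179342577
2 -0.04255524073085575 3.888771965827028
3 -0.0035449899948331604 4.57378336243587
4 -0.12056580652724579 5.161926261306286
5 -0.009388289637064444 5.954252361425652
6 -0.08498714606463878 5.375563740975591
7 0.025629433365362473 5.879244035213637
8 -0.09321257590632341 6.586134589189055
9 0.023172784022815286 6.381431996501316
10 -0.04773630586711417 5.713253143411954
11 -0.008334312641489153 6.395604677024678
12 0.04426957949292451 5.864492760528167
33.564498545726124 13.916858910482004
66.125 [(131, array([ 80., 162.])), (146, array([ 33., 175.])), (88, array([-40., 180.])), (48, array([-98., 153.]))]
```

View pics/e1.png

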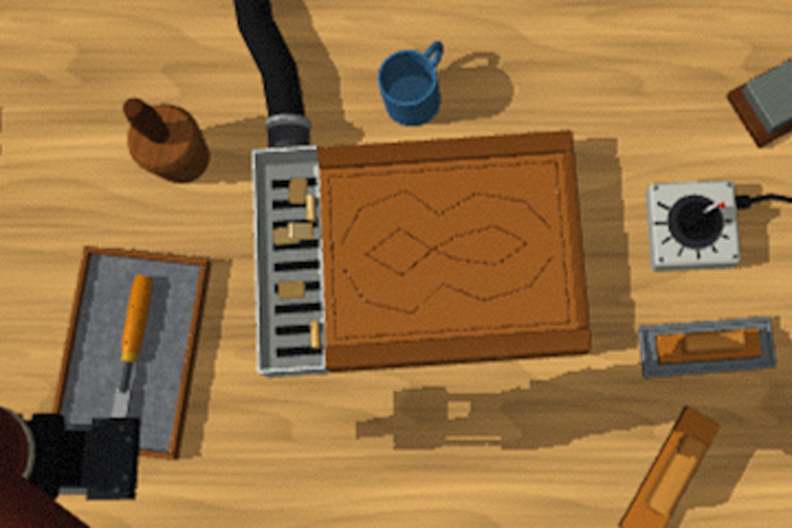

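View pics/e2.png

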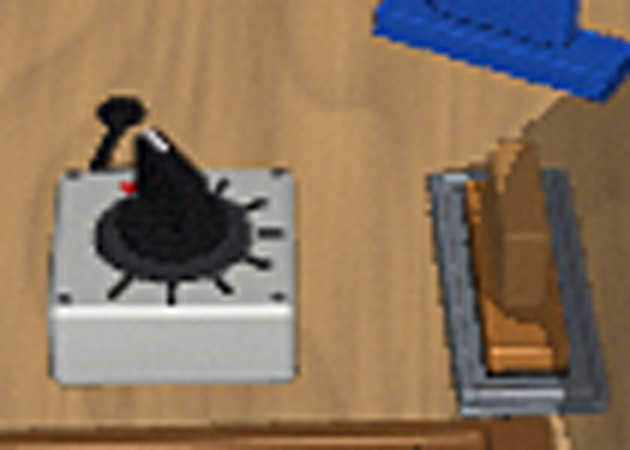

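In the last pictures the pointer is at the red mark, the block stands in its cradle, the gouge is in the tray and the panel is clear. The robot touches nothing, so I hand the job in.

```bash
python3 -c "
from h import *
r.finish_job(); print(r.current_t())"
```

```text
the job is handed in; nothing more can be done
the job is handed in; nothing more can be done
```

The job is done and handed in at about 66 s of the 208 s allowed.

- **Gouge:** there was one, the amber one. I laid it in the tool tray, and it lies wholly inside the tray.
- **Extractor:** I turned it from step 2 to step 6 and confirmed that in the top picture before and after the sweep. After the block was back I switched it off, and the pointer is at the red mark.
- **Chips:** I swept all six into the trough with the smaller wooden block, in two passes. The panel is clear in both cameras.
- **Block:** it is back in its cradle, sole down.
- **Mallet and mug:** the arm never went near them, and both still stand upright in the last top picture.

Two chips lean against the panel edge inside the trough. Two others overlap in the top picture, so the count of six there is by eye. I noticed no grip slackening and no knocked pieces, and none of my checks failed or disagreed.

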